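Shut the sampler's door, then free and hold up its cover

ROBOT

A 6-joint arm with a two-finger parallel gripper is mounted at the origin on the work surface. World frame = base frame: x ahead of the robot, y to its left, z up, the work surface at z = 0. Lengths are in m, angles in degrees, forces in N, time in s.
With the tool pointing down it reaches from about 0.375 to 0.9 m from the base axis. Payload 3.1 kg.
Tool frame: the origin (TCP) lies midway between the tips of the shut fingers; the grasp point (between the pads) lies robot.tcp_to_grasp behind it (robot.tcp_to_grasp is the distance from the TCP to the grasp point, in m); z points along the fingers, y is the line along which they close (so a half turn about z gives the same grasp; the last joint's range is limited). The gripper opens to 85 mm and grips with 20 to 120 N. Pads are 22 mm wide; open, the fingers measure 114 mm over their backs; the gripper's body (76 mm by 85 mm) begins 54 mm behind the grasp point. The pads swing forward as they close: fully open they stand 13 mm farther back than shut.
Start: joints at [-85.113, 30.224, 82.088, -0, 67.689, -10.227], TCP at [0.163, -0.603, 0.231] pointing down, gripper open.
Joint ranges: [-176.69, 176.69], [-43.24, 126.21], [12.49, 139.97], [-82, 262], [0, 151.66], [-163.58, 163.58]. Speed limits (degrees/s): [159.86, 159.86, 180, 180, 180, 180].

INTERFACE

Orientations are given as [roll, pitch, yaw] about the fixed x, y, z axes, in that order (R = Rz(yaw) Ry(pitch) Rx(roll)).
In Python, from cell import robot, imaging, order gives the robot as it stands (robot), with the cameras (imaging) and the job (order).
- The arm moves only by the shell command python3 nudge.py 'ROWS' [OPENING] [FORCE]. ROWS is a JSON list of rows, 1 to 12 of them, each an object with the fields trans (a list: dx, dy, dz in shares of 1000 mm (1.0 is 1000 mm)), turn (a turn about the tool's z in a scale on which 1.0 is 90 degrees); a field left out counts as zero; each row shifts and turns the commanded pose from where the row before left it, along the tool's axes as they then stand; what a row does not reach is not made up. A row lasts 1/10 s, in which the tool goes at most 0.05 m and 8.59 degrees, less where a joint would pass 70% of its speed; a pose out of reach is approached as far as the arm can. OPENING is the finger opening in m, set as the command begins (- or left out keeps the last). The fingers move at their own pace and stop on an object; FORCE is the grip in N (left out, the last holds). Time passes only in rows, so rows that do not move let the fingers close. It prints the time, the measured TCP pose, the force, the opening and the grip force at its end. Shift and turn numbers lie between -1 and 1, and a call with a number outside is refused. Input that does not fit is refused with a message, and nothing moves.
- robot.get_state(): the state, without advancing time (a new reading comes with each control period).
- imaging.snapshot(name): name is "side" or "top"; returns a dict with "pixels" (480x640x3 uint8, red, green, blue), "intrinsics" (3x3 intrinsics, pixels), "pose" (4x4, takes a point from camera to world coordinates). Camera axes: x right, y up, looking along -z (the intrinsics and any distortion apply to the point x, -y, -z); pixel columns grow to the right and rows downward; lengths in m; the calibration is good to about 2 mm. A picture is of the moment at which its call begins. There is no depth.
- order.sign_off(): hands the job in; it is judged then, once.
The state is a dict: "time": time; "joints": joint angles; "qvel": joint speeds; "joint_torque": joint torques, N m; "eef_pos": TCP position; "eef_rot": TCP orientation; "force": force on the tool from outside, world axes, zero at the start; "moment": the same for the moment, N m; "gripper_width": finger opening in m; "grasp_force": force on a finger pad.
Only numpy, scipy, OpenCV 4.12 (cv2) and the standard library are available. Lean on these libraries where they do the work, as an engineer would, in place of code of your own. Each camera call takes 0.05 s, during which the arm holds its last target. There are 200 camera calls.

TASK

Push the sampler's front door, left ajar, fully shut until it clicks home on its catch. Then, with the release slide still untouched, tug the top cover upward by its handle bar to learn whether the hidden catch is holding it; if it is, push the release slide all the way back. Raise the cover to at least 45 degrees and finish while still holding it up there with the gripper (it falls shut if let go), the door still shut and the things standing around left where they are.

Things in the scene. Friction and masses are not known exactly. Their poses are not given: they have to be found in the camera images.
- sampler: Fixed white box with black front, 240 deep x 340 wide x 135 high mm. Origin: centre of its underside. Own +x to its back, +y to its left, z up; case front at own x -120; turned up to 16 degrees. Own y -170 to -60: console (screen in front, release slide on its flat top, 135 high). Own y -60 to 170: chamber, door in front, cover on top; fixed deck (135 high) behind the cover.
- door (a joint): Front door's upright hinge at own x -134, y -50 of the sampler (the door's right edge). 0 rad = shut; grows as it swings out to the robot. Starts at 0.3 to 0.55, stays where left. A sprung ball at the sill resists with 6 to 9 N at the free edge from 0.07 to 0.03 rad, then snaps the door to 0 and keeps it there; shut is below 0.02.
- door_push (a point): Point on the door's outer face to push at, 185 mm from the hinge, 118 mm above the bench (moves with the door). The door: black panel 210 wide, 12 thick, from 20 to 130 mm above the bench, its outer face at own x -134 of the sampler when shut. The handle bar's near end is then 79 mm to the right of this point. The cover's top, just behind the shut door, is 137 high.
- cover (a joint): Cover's level hinge. 0 rad = shut, grows as the front rises; stop at 1.2. Weighs 0.25 to 0.5 kg (1 to 2.5 N at the bar), falls shut when let go. A hidden catch may or may not hold it at the start and cannot be seen: if it holds, the cover lifts only to about 0.035 rad (8 mm at the bar) and stops dead; if not, it opens freely.
- cover_bar (a point): Middle of the cover's handle, which sits right of the cover's middle: round aluminium bar, 12 mm diameter, 80 mm long between its two end arms, along the sampler's y, 42 mm in front of the shut door's face, 153 mm above the bench when shut (23 mm above the door's top; free space for a finger either side), 237 mm from the hinge line.
- cover_hinge (a point): Point on the cover's hinge line straight behind cover_bar, 131 mm above the bench. The cover is a black panel 178 x 226 x 12 mm.
- slide (a joint): Release slide on the console. 0 m = home (robot side), where it always starts; pushed to the sampler's back (own +x) with 2 to 6 N it moves 0.022 to its stop and stays where put. From about 0.016 on it has drawn the hidden catch off the cover; the catch then stays off.
- slide_front (a point): Centre of the front face of the slide's grey grip block (16 deep x 32 wide x 20 high mm, standing on the console top, which is 135 mm above the bench); this point is 12 mm above the console top.
- bottle_a: Bystander: clear solvent bottle, 84 mm diameter, 180 high, on the bench left of the sampler. Origin at its underside.
- bottle_b: Bystander: clear solvent bottle, 68 mm diameter, 150 high, on the bench right of the sampler. Origin at its underside.
- cap_a: Bystander: bottle screw cap, 42 mm diameter, 19 high, on the bench in front of the console. Origin at its underside.
- cap_b: Bystander: bottle screw cap like cap_a, on the bench in front and to the right.
- cap_c: Bystander: bottle screw cap like cap_a, on the fixed deck behind the cover.
- vial: Bystander: small amber jar, 24 mm diameter, 34 high, on the console top behind the slide (about 130 mm behind it).
- beaker: Bystander: glass beaker, 66 mm diameter, 85 high, on the bench to the left in front. Origin at its underside.
- mouse: Bystander: black computer mouse, 100 x 58 x 26 mm, on the bench to the right in front.

How it is judged (in metres and radians):
On the way, in this order (a step that is already met when the one before it is completed fails the run):
1. the door is shut on its catch (value of joint door below 0.02 rad), for 0.2 s.
2. the cover is tugged up by the fingers with the release slide still home (value of joint cover above 0.02 rad and value of joint slide below 0.004 m and contact force between the fingers and cover above 0.3 N), for 0.1 s.
3. the cover is raised (value of joint cover above 0.75 rad), for 0.2 s.
At the end, for the whole second after the job is handed in: The cover stands still (under 0.1 rad/s) more than 0.75 rad (43 degrees) open, carried by the gripper's fingers (contact force over 0.3 N), and the door is still shut (under 0.02 rad) (value of joint cover above 0.75 rad and velocity of joint cover between -0.1 and 0.1 rad/s and contact force between the fingers and cover above 0.3 N and value of joint door below 0.02 rad); the arm keeps its last pose, push and grip.
It fails at once if a bystander is moved more than 40 mm (distance of any of bottle_a, bottle_b, cap_a, cap_b, cap_c, vial, beaker, mouse from where it was at the start of the episode above 0.04 m).
It fails at once if a bottle or the beaker is tipped over (angle between any of bottle_a, bottle_b, beaker, vial's own z axis and vertical above 0.5 rad).
It also fails if it takes over 69 s, if anything falls off the work surface, if the arm or the gripper's body presses on something with over 40 N, if the wrist force passes 120 N, or if a joint passes its speed limit or range.

## Working session

There is one attempt and no reset: what is moved stays moved. The work goes in short steps, Python scripts to look and compute and a shell command to move; the robot and the scene stay as the last step left them, time stands still between calls to the robot, and variables do not carry over. Pictures are saved under pics/ and viewed, at most 10 in all, crops included, and the job is handed in when it is done.

```bash
ls; mkdir -p pics; python3 - <<'E'
from cell import robot, imaging, order
import cv2,numpy as np
s=robot.get_state();print(s['time'],s['eef_pos'],s['eef_rot'],s['force'],robot.tcp_to_grasp)
for n in('side','top'):
    d=imaging.snapshot(n);cv2.imwrite(f'pics/{n}0.png',d['pixels'][:,:,::-1]);np.savez(f'{n}.npz',K=d['intrinsics'],T=d['pose']);print(d['intrinsics'],d['pose'],[k for k in d])
E
```

```text
cell.py
nudge.py
pics
0.0 [ 0.16292658 -0.6026445   0.23034293] [-1.79876698e+02 -2.36797257e-02  1.51125773e+01] [ 0.02298023  0.22815021 -1.01467468] 0.0187
[[535.20140879   0.         319.43909344]
 [  0.         535.20140879 238.47429193]
 [  0.           0.           1.        ]] [[ 9.45707350e-01  2.54121317e-01 -2.02632583e-01  3.02697490e-01]
 [-3.25018828e-01  7.40579534e-01 -5.88136647e-01 -6.70618477e-01]
 [ 6.07484628e-04  6.22064554e-01  7.82965722e-01  9.90458145e-01]
 [ 0.00000000e+00  0.00000000e+00  0.00000000e+00  1.00000000e+00]] ['pixels', 'intrinsics', 'pose']
[[482.62831751   0.         314.34876385]
 [  0.         482.62831751 242.47100743]
 [  0.           0.           1.        ]] [[-0.02058972  0.98601713 -0.16536713  0.33439492]
 [-0.99973278 -0.01856641  0.01377194  0.00954983]
 [ 0.0105091   0.1656065   0.98613592  1.28266408]
 [ 0.          0.          0.          1.        ]] ['pixels', 'intrinsics', 'pose']
```

View pics/side0.png

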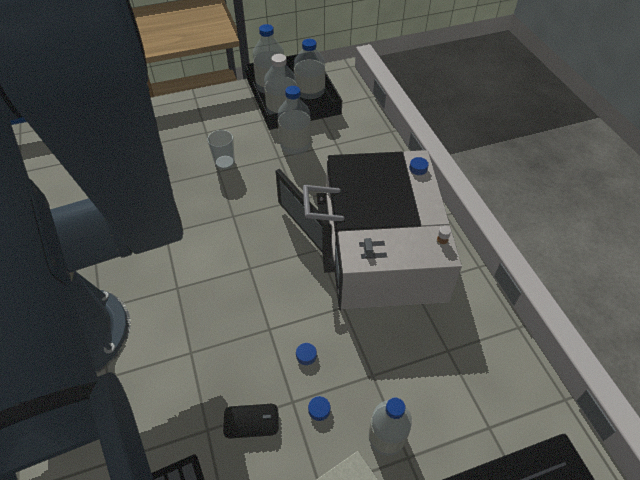

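View pics/top0.png

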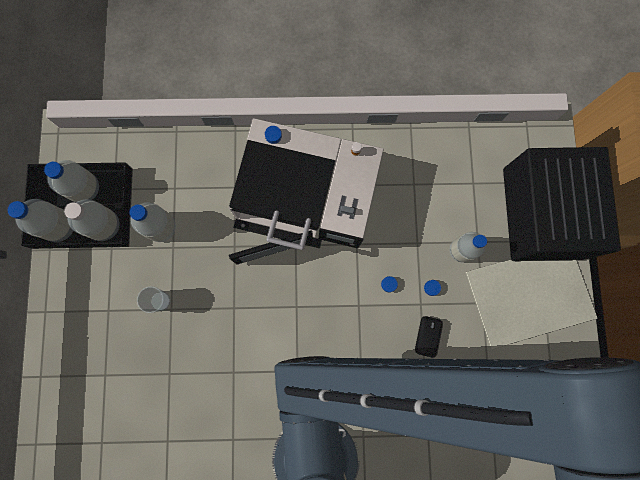

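The top view shows the sampler at (230–385, 120–265), turned clockwise. The door's free edge is at about (232,260), the bar at (270–305, 240) and the slide at (348,207). I'll zoom in for a pose fit.

```bash
python3 - <<'E'
import cv2
a=cv2.imread('pics/top0.png')[112:272,220:400];cv2.imwrite('pics/t1.png',cv2.resize(a,None,fx=3.7,fy=3.7,interpolation=2))
a=cv2.imread('pics/side0.png')[145:315,268:473];cv2.imwrite('pics/s1.png',cv2.resize(a,None,fx=3.5,fy=3.5,interpolation=2))
E
```

```text
(no output)
```

View pics/t1.png

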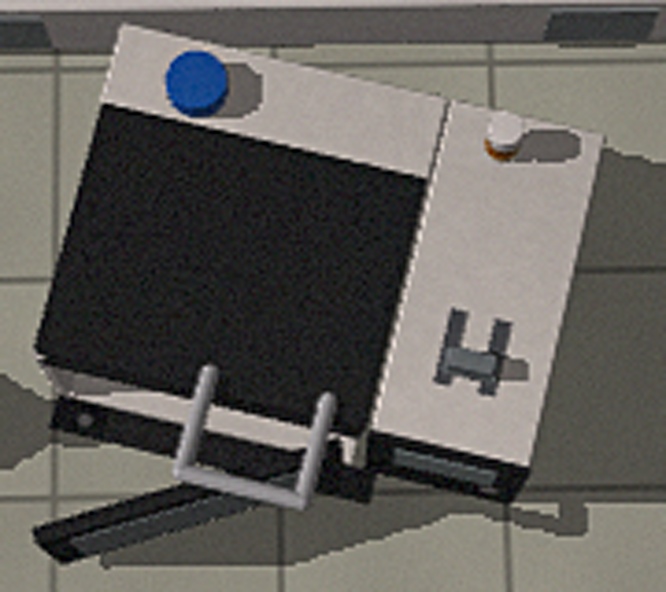

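View pics/s1.png

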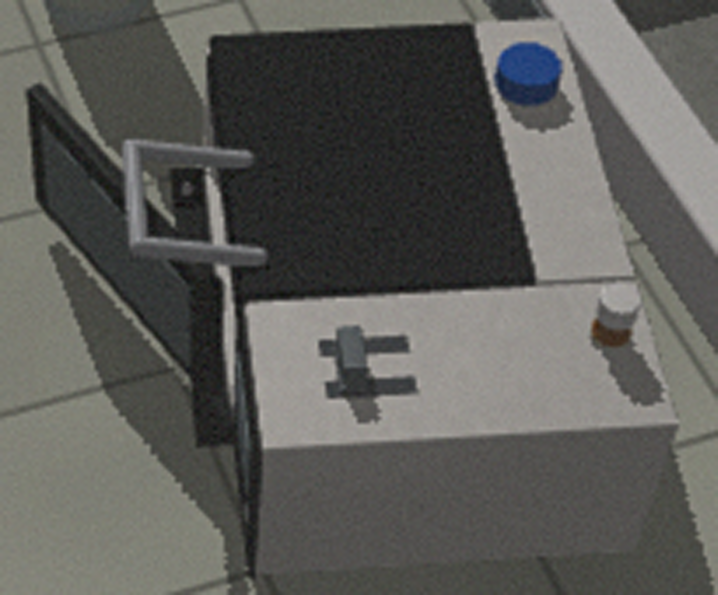

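The zooms show the box corners, bar ends, door free corner and slide block clearly. I'll fit the pose from these.

```bash
cat > g.py <<'E'
import numpy as np
C={n:np.load(n+'.npz') for n in('side','top')}
def proj(n,p):
    T=C[n]['T'];c=(np.asarray(p)-T[:3,3])@T[:3,:3];c=c*[1,-1,-1];u=C[n]['K']@c;return u[:2]/u[2]
def own(P,q):
    c,s=np.cos(P[2]),np.sin(P[2]);return np.array([P[0]+c*q[0]-s*q[1],P[1]+s*q[0]+c*q[1],q[2]])
E
python3 - <<'E'
from g import *
from scipy.optimize import least_squares
t=lambda u,v:np.array([u/3.7+220-.36,v/3.7+112-.36]);s=lambda u,v:np.array([u/3.5+268-.36,v/3.5+145-.36])
def door(th,r,d=0): # outer face
    return [-.134-r*np.sin(th)+d*np.cos(th),-.05+r*np.cos(th)+d*np.sin(th),.130]
obs=lambda th,sl:[((.12,.17,.135),t(121,22),s(563,18)),((.12,-.17,.135),t(606,136),s(677,425)),((.12,-.06,.135),t(450,99),s(633,278)),
((-.12,-.17,.135),t(528,468),s(262,450)),((-.176,.06,.153),t(182,472),s(131,150)),((-.176,-.028,.153),t(303,502),s(138,245)),
(door(th,.21),t(66,562),None),(door(th,.21,.012),t(36,535),None),((sl,sl*0+yy[0],.155),t(470,355),s(349,330))]
yy=[0]
def f(p,full=0):
    yy[0]=p[5];r=[]
    for q,a,b in obs(p[3],p[4]):
        w=own(p,q)
        r.append(proj('top',w)-a if a is not None else [0,0]);r.append(proj('side',w)-b if b is not None else [0,0])
    return np.ravel(r)
r=least_squares(f,[.6,0,-.23,.4,-.06,-.115],loss='soft_l1');P=r.x
print(P.round(4),np.degrees(P[2]));print(f(P).reshape(-1,4).round(1))
np.save('P.npy',P)
for n,q in dict(bar=(-.176,.016,.153),hinge=(.061,.016,.131),push=door(P[3],.185)[:2]+[.118],pushshut=(-.134,.135,.118),slide=(P[4]-.008,P[5],.147),dh=(-.134,-.05,.1)).items():print(n,own(P,q).round(4))
E
```

```text
[ 0.6914  0.0085 -0.2504  0.5728 -0.0597 -0.1071] -14.346730840705954
[[-0.2 -0.5 -1.8 -0.5]
 [ 0.8 -1.5  1.1  0.8]
 [-0.  -1.2  0.7 -0.1]
 [ 1.6  0.9 -2.2  1.7]
 [-3.6 -0.8 -1.2 -2.7]
 [-0.3 -0.5 -0.6  0.7]
 [-5.6 -1.   0.   0. ]
 [ 0.9  1.6  0.   0. ]
 [-2.1 -0.   0.2  2.2]]
bar [0.5249 0.0677 0.153 ]
hinge [0.7545 0.0089 0.131 ]
push [0.4906 0.1688 0.118 ]
pushshut [0.5951 0.1725 0.118 ]
slide [ 0.5994 -0.0784  0.147 ]
dh [ 0.5492 -0.0067  0.1   ]
```

```bash
cat > to.py <<'E'
# usage: to.py ownx owny z [w]: tool-frame delta from present measured pose to target (own frame; w = world)
import sys
from g import *
from scipy.spatial.transform import Rotation as R
from cell import robot, imaging, order
P=np.load('P.npy');s=robot.get_state();q=[float(a) for a in sys.argv[1:4]]
w=np.array(q) if len(sys.argv)>4 else own(P,q)
M=R.from_euler('xyz',s['eef_rot'],degrees=True).as_matrix()
d=M.T@(w-s['eef_pos']);o=own([0,0,-P[2]],s['eef_pos']-[P[0],P[1],0])
psi=np.degrees(P[2])+90
print('world',w.round(4),'tool delta',d.round(4),'turn',round(-(psi-s['eef_rot'][2]),2),'now own',o.round(4),'rot',s['eef_rot'].round(2),'t',s['time'],'F',s['force'].round(1),'w',s['gripper_width'])
E
python3 to.py 0.48 -0.2 0.24 w; python3 to.py -.30 .10 .2
```

```text
world [ 0.48 -0.2   0.24] tool delta [ 0.4111 -0.3061 -0.0088] turn -60.53 now own [-0.3605 -0.7232  0.2304] rot [-1.7989e+02 -2.0000e-02  1.5120e+01] t 0.1 F [-0.4 -0.3 -0.8] w 0.08551002068286842
world [0.4256 0.1798 0.2   ] tool delta [ 0.4576 -0.6869  0.0319] turn -60.53 now own [-0.3605 -0.7232  0.2304] rot [-1.7989e+02 -2.0000e-02  1.5120e+01] t 0.1 F [-0.4 -0.3 -0.8] w 0.08551002068286842
```

The manual's scale: turns go in shares of 90 degrees. Converting my numbers, -8.5 degrees / 90 = -0.0944.

```bash
python3 nudge.py '[{"trans":[0.034, -0.0255, 0]}, {"trans":[0.034, -0.0255, 0]}, {"trans":[0.034, -0.0255, 0]}, {"trans":[0.034, -0.0255, 0]}, {"trans":[0.034, -0.0255, 0]}, {"trans":[0.034, -0.0255, 0]}, {"trans":[0.034, -0.0255, 0]}, {"trans":[0.034, -0.0255, 0]}, {"trans":[0.034, -0.0255, 0]}, {"trans":[0.034, -0.0255, 0]}, {"trans":[0.034, -0.0255, 0]}, {"trans":[0.034, -0.0255, 0]}]' 0 30
python3 nudge.py '[{"turn":-0.0944}, {"turn":-0.0944}, {"turn":-0.0944}, {"turn":-0.0944}, {"turn":-0.0944}, {"turn":-0.0944}, {"turn":-0.0944}, {"turn":-0.0111}, {}]'
python3 to.py -.30 .10 .2
```

```text
time: 1.3
eef_pos: [0.4777, -0.1999, 0.2311]
eef_rot: [-180.0, 0.0, 15.1]
force: [0.6, 0.6, -0.3]
gripper_width: 0.0003
grasp_force: 0.0
time: 2.2
eef_pos: [0.4769, -0.2014, 0.2311]
eef_rot: [-180.0, -0.0, 75.5]
force: [0.6, -0.8, -0.1]
gripper_width: -0.0002
grasp_force: 0.0
world [0.4256 0.1798 0.2   ] tool delta [ 0.3561 -0.1453  0.0312] turn -0.18 now own [-0.1558 -0.2566  0.2311] rot [-1.7997e+02 -1.0000e-02  7.5470e+01] t 2.2 F [ 0.6 -0.8 -0.1] w -0.00018904772594404811
```

```bash
python3 nudge.py '[{"trans":[0.04, -0.016, 0]}, {"trans":[0.04, -0.016, 0]}, {"trans":[0.04, -0.016, 0]}, {"trans":[0.04, -0.016, 0]}, {"trans":[0.04, -0.016, 0]}, {"trans":[0.04, -0.016, 0]}, {"trans":[0.04, -0.016, 0]}, {"trans":[0.04, -0.016, 0]}, {"trans":[0.036, -0.017, 0]}]'
python3 nudge.py '[{"trans":[0, 0, 0.025]}, {"trans":[0, 0, 0.025]}, {"trans":[0, 0, 0.025]}, {"trans":[0, 0, 0.025]}, {"trans":[0, 0, 0.024]}, {}]'
python3 to.py -.15 .125 .105
python3 - <<'E'
from cell import robot, imaging, order
import cv2,numpy as np
a=imaging.snapshot('top')['pixels'][:,:,::-1];b=imaging.snapshot('side')['pixels'][:,:,::-1]
c=np.hstack([a[110:310,200:400],b[120:320,250:450]]);cv2.imwrite('pics/c2.png',cv2.resize(c,None,fx=2,fy=2))
E
```

```text
time: 3.1
eef_pos: [0.4248, 0.1812, 0.2315]
eef_rot: [180.0, -0.0, 75.5]
force: [1.3, 0.1, 0.6]
gripper_width: -0.0002
grasp_force: 0.0
time: 3.7
eef_pos: [0.4231, 0.1789, 0.105]
eef_rot: [-179.7, 0.1, 75.5]
force: [-0.7, -0.0, -0.3]
gripper_width: 0.0002
grasp_force: 0.0
world [0.5771 0.1668 0.105 ] tool delta [ 0.0268  0.1521 -0.0009] turn -0.16 now own [-0.3022  0.0986  0.105 ] rot [-1.7967e+02  1.5000e-01  7.5490e+01] t 3.7 F [-0.7 -0.  -0.3] w 0.00021436075572051107
```

View pics/c2.png

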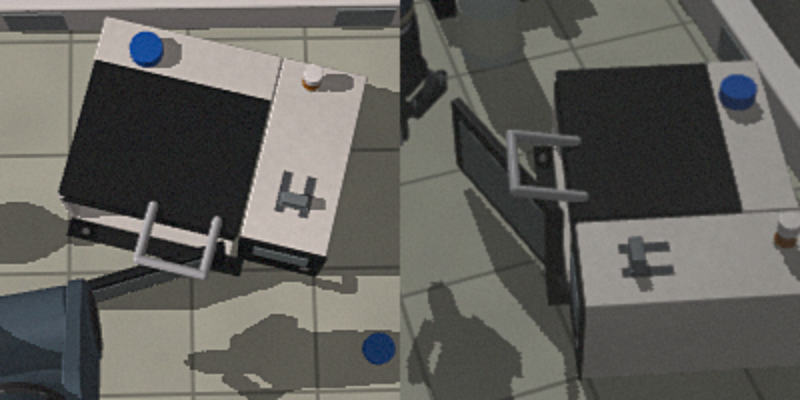

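The top view has the gripper over the door's free end at (80,320), clear of the bar. I'll push now.

```bash
python3 nudge.py '[{"trans":[0.003, 0.014, 0]}, {"trans":[0.003, 0.014, 0]}, {"trans":[0.003, 0.014, 0]}, {"trans":[0.003, 0.014, 0]}, {"trans":[0.003, 0.014, 0]}, {"trans":[0.003, 0.014, 0]}, {"trans":[0.003, 0.014, 0]}, {"trans":[0.003, 0.014, 0]}, {"trans":[0, 0.012, 0]}]'
python3 to.py -.15 .125 .105
python3 nudge.py '[{"trans":[0.001, 0.007, 0]}, {"trans":[0.001, 0.007, 0]}, {"trans":[0.001, 0.006, 0]}, {"trans":[0, 0.004, 0]}]'
python3 to.py -.15 .125 .105
```

```text
time: 4.7
eef_pos: [0.5529, 0.172, 0.1092]
eef_rot: [179.8, -0.1, 75.6]
force: [0.3, 0.1, -0.7]
gripper_width: -0.0002
grasp_force: 0.2
world [0.5771 0.1668 0.105 ] tool delta [0.001  0.0247 0.0043] turn -0.06 now own [-0.1747  0.124   0.1092] rot [ 1.7982e+02 -8.0000e-02  7.5590e+01] t 4.7 F [ 0.3  0.1 -0.7] w -0.00018011353203187589
time: 5.1
eef_pos: [0.5733, 0.1689, 0.1072]
eef_rot: [-179.7, 0.1, 75.6]
force: [-4.6, 2.1, 3.6]
gripper_width: 0.0
grasp_force: 2.3
world [0.5771 0.1668 0.105 ] tool delta [-0.0011  0.0042  0.0022] turn -0.05 now own [-0.1542  0.1261  0.1072] rot [-1.7973e+02  5.0000e-02  7.5600e+01] t 5.1 F [-4.6  2.1  3.6] w 5.056780034579826e-06
```

```bash
for i in 1; do python3 nudge.py '[{"trans":[0, 0.003, 0]}, {"trans":[0, 0.003, 0]}, {}]'; python3 to.py -.15 .125 .105;done
```

```text
time: 5.4
eef_pos: [0.5819, 0.1671, 0.1072]
eef_rot: [179.9, -0.0, 75.6]
force: [-0.1, 0.4, 0.2]
gripper_width: -0.0
grasp_force: 0.0
world [0.5771 0.1668 0.105 ] tool delta [-0.0014 -0.0046  0.0022] turn -0.05 now own [-0.1454  0.1264  0.1072] rot [ 1.7991e+02 -2.0000e-02  7.5610e+01] t 5.4 F [-0.1  0.4  0.2] w -4.151944589335805e-05
```

```bash
python3 nudge.py '[{"trans":[0, 0.003, 0]}, {"trans":[0, 0.003, 0]}, {}]'; python3 to.py -.15 .125 .105
```

```text
time: 5.7
eef_pos: [0.5822, 0.1669, 0.1071]
eef_rot: [-179.4, 0.1, 75.6]
force: [-9.4, 3.7, 6.6]
gripper_width: -0.0001
grasp_force: 5.2
world [0.5771 0.1668 0.105 ] tool delta [-0.0014 -0.0049  0.0022] turn -0.06 now own [-0.1451  0.1264  0.1071] rot [-1.7942e+02  6.0000e-02  7.5600e+01] t 5.7 F [-9.4  3.7  6.6] w -7.718352457395389e-05
```

The push was resisted, then snapped free, then met a hard stop. I'll back off, rise and check the door.

```bash
python3 nudge.py '[{"trans":[0, 0.001, 0]}, {}, {"trans":[0, -0.02, 0]}, {"trans":[0, -0.03, 0]}, {"trans":[0, -0.04, 0]}, {"trans":[0, 0, -0.04]}, {"trans":[0, 0, -0.04]}, {"trans":[0, 0, -0.04]}, {"trans":[0, -0.05, 0]}]' 
python3 to.py -.176 .016 .2
python3 - <<'E'
from cell import robot, imaging, order
import cv2,numpy as np
a=imaging.snapshot('top')['pixels'][:,:,::-1];b=imaging.snapshot('side')['pixels'][:,:,::-1]
c=np.hstack([a[170:320,210:350],b[145:295,250:390]]);cv2.imwrite('pics/c3.png',cv2.resize(c,None,fx=2.8,fy=2.8,interpolation=2))
E
```

```text
time: 6.6
eef_pos: [0.4637, 0.2008, 0.2339]
eef_rot: [178.7, -0.6, 75.4]
force: [0.2, 1.5, -1.3]
gripper_width: 0.0001
grasp_force: 0.0
world [0.5249 0.0677 0.2   ] tool delta [-0.1139  0.0919  0.0349] turn -0.21 now own [-0.2683  0.1299  0.2339] rot [178.7   -0.56  75.45] t 6.6 F [ 0.2  1.5 -1.3] w 8.508579492754903e-05
```

View pics/c3.png

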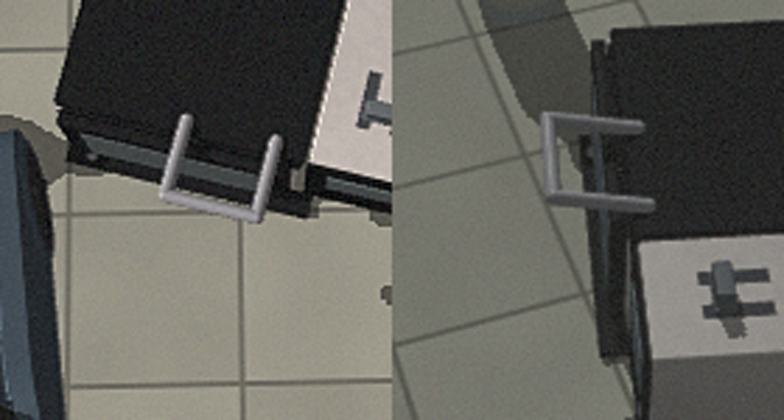

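The door lies flush in both views. The bar ends are at top crop (168,194) and (260,215), and side crop (546,117) and (552,199). I'll triangulate the bar.

```bash
python3 - <<'E'
from g import *
from scipy.optimize import least_squares
P=np.load('P.npy')
L=[((168,194),(154,117)),((260,215),(160,199))]
W=[]
for a,b in L:
    a=np.array(a)/2.8+[209.7,169.7];b=np.array(b)/2.8+[249.7,144.7]
    r=least_squares(lambda w:np.r_[proj('top',w)-a,proj('side',w)-b],[.5,.05,.15]);W.append(r.x);print(r.x.round(4),r.fun.round(1))
m=np.mean(W,0);print('mid',m,'own',own([0,0,-P[2]],m-[P[0],P[1],0]),'len',np.linalg.norm(W[0]-W[1]),np.degrees(np.arctan2(*(W[0]-W[1])[:2])))
E
python3 to.py -.176 .014 .138
```

```text
[0.5337 0.099  0.1592] [ 0.  -0.3 -0.2  0.1]
[0.514  0.0219 0.155 ] [-0.   0.1  0.1 -0. ]
mid [0.52388333 0.06047861 0.1571274 ] own [-0.17519668  0.0087983   0.1571274 ] len 0.07968871677470811 14.32901329711276
world [0.5244 0.0657 0.138 ] tool delta [-0.1111  0.1101  0.0892] turn 0.07 now own [-0.2857  0.1251  0.2276] rot [-1.7968e+02  1.1000e-01  7.5730e+01] t 6.7 F [-0.1 -0.3 -0.5] w 0.00011357115346411834
```

```bash
python3 nudge.py '[{"trans":[-0.029, 0.0275, 0]}, {"trans":[-0.029, 0.0275, 0]}, {"trans":[-0.029, 0.0275, 0]}, {"trans":[-0.028, 0.0275, 0]}, {}, {}]' 0.05
python3 to.py -.1755 .010 .138
```

```text
time: 7.3
eef_pos: [0.5305, 0.0606, 0.2269]
eef_rot: [-180.0, -0.0, 75.5]
force: [-0.2, 0.2, 0.2]
gripper_width: 0.0501
grasp_force: 0.0
world [0.5239 0.0617 0.138 ] tool delta [-0.0006 -0.0067  0.0889] turn -0.17 now own [-0.1688  0.0105  0.2269] rot [-1.7998e+02 -1.0000e-02  7.5490e+01] t 7.3 F [-0.2  0.2  0.2] w 0.05014018218222103
```

```bash
python3 nudge.py '[{"trans":[0, -0.006, 0.02]}, {"trans":[0, 0, 0.025]}, {"trans":[0, 0, 0.025]}, {"trans":[0, 0, 0.018]}, {}]'
python3 to.py -.1755 .010 .138
python3 nudge.py '[{}, {}, {}, {}]' 0 20
python3 to.py -.1755 .010 .138
```

```text
time: 7.8
eef_pos: [0.5215, 0.0644, 0.137]
eef_rot: [-179.6, 0.1, 75.7]
force: [0.2, 0.4, 0.1]
gripper_width: 0.0498
grasp_force: 0.0
world [0.5239 0.0617 0.138 ] tool delta [-0.002  0.003 -0.001] turn 0.06 now own [-0.1785  0.012   0.137 ] rot [-1.7963e+02  5.0000e-02  7.5710e+01] t 7.8 F [0.2 0.4 0.1] w 0.04980292902465321
time: 8.2
eef_pos: [0.5255, 0.0632, 0.1405]
eef_rot: [179.8, -0.1, 75.6]
force: [1.1, 1.0, 2.5]
gripper_width: 0.0111
grasp_force: 21.7
world [0.5239 0.0617 0.138 ] tool delta [-0.0018 -0.0012  0.0025] turn -0.05 now own [-0.1743  0.0118  0.1405] rot [ 1.7982e+02 -6.0000e-02  7.5600e+01] t 8.2 F [1.1 1.  2.5] w 0.011108565802794592
```

The bar is gripped (11 mm). Now I'll tug it.

```bash
python3 nudge.py '[{"trans":[0, 0, -0.002]}, {"trans":[0, 0, -0.002]}, {"trans":[0, 0, -0.002]}, {"trans":[0, 0, -0.001]}, {}]'
python3 to.py -.1755 .010 .138
python3 nudge.py '[{"trans":[0, 0, -0.002]}, {"trans":[0, 0, -0.002]}, {"trans":[0, 0, -0.001]}, {}]'
python3 to.py -.1755 .010 .138
```

```text
time: 8.7
eef_pos: [0.526, 0.063, 0.1469]
eef_rot: [179.8, -0.1, 75.6]
force: [4.7, 1.9, -1.8]
gripper_width: 0.0111
grasp_force: 21.3
world [0.5239 0.0617 0.138 ] tool delta [-0.0018 -0.0018  0.0089] turn -0.06 now own [-0.1737  0.0118  0.1469] rot [ 1.7979e+02 -6.0000e-02  7.5590e+01] t 8.7 F [ 4.7  1.9 -1.8] w 0.011100179500902009
time: 9.1
eef_pos: [0.5264, 0.0628, 0.1502]
eef_rot: [179.8, -0.1, 75.6]
force: [9.0, 1.3, -13.5]
gripper_width: 0.0113
grasp_force: 20.4
world [0.5239 0.0617 0.138 ] tool delta [-0.0017 -0.0022  0.0122] turn -0.08 now own [-0.1734  0.0117  0.1502] rot [ 1.7978e+02 -6.0000e-02  7.5570e+01] t 9.1 F [  9.    1.3 -13.5] w 0.011290526821097267
```

```bash
python3 nudge.py '[{"trans":[0, 0, -0.002]}, {}]'
python3 to.py -.1755 .010 .138
```

```text
time: 9.3
eef_pos: [0.5264, 0.0626, 0.1514]
eef_rot: [179.8, -0.0, 75.6]
force: [10.0, 1.2, -18.5]
gripper_width: 0.0109
grasp_force: 19.8
world [0.5239 0.0617 0.138 ] tool delta [-0.0015 -0.0022  0.0134] turn -0.07 now own [-0.1733  0.0115  0.1514] rot [ 1.798e+02 -4.000e-02  7.558e+01] t 9.3 F [ 10.    1.2 -18.5] w 0.010928044774845314
```

The load rises steeply (18 N), so the catch is holding. I'll lower, release, and go to the slide.

```bash
python3 nudge.py '[{"trans":[0, 0, 0.004]}, {"trans":[0, 0, 0.004]}, {"trans":[0, 0, 0.004]}, {}]'
python3 nudge.py '[{}, {}, {}, {"trans":[0, 0, -0.02]}, {"trans":[0, 0, -0.03]}, {"trans":[0, 0, -0.03]}, {}]' 0.05
python3 to.py -.105 -.107 .145
```

```text
time: 9.7
eef_pos: [0.5254, 0.063, 0.1417]
eef_rot: [179.9, -0.0, 75.6]
force: [5.0, 1.3, -1.3]
gripper_width: 0.0111
grasp_force: 21.2
time: 10.4
eef_pos: [0.5261, 0.0628, 0.2249]
eef_rot: [179.6, -0.0, 75.6]
force: [0.3, 0.1, -1.1]
gripper_width: 0.05
grasp_force: 0.0
world [ 0.5632 -0.0691  0.145 ] tool delta [-0.1186  0.0681  0.0802] turn -0.03 now own [-0.1736  0.0116  0.2249] rot [ 1.7961e+02 -5.0000e-02  7.5630e+01] t 10.4 F [ 0.3  0.1 -1.1] w 0.049972275633497314
```

```bash
python3 nudge.py '[{"trans":[-0.03, 0.017, 0]}, {"trans":[-0.03, 0.017, 0]}, {"trans":[-0.03, 0.017, 0]}, {"trans":[-0.029, 0.017, 0]}, {"trans":[0, 0, 0.025]}, {"trans":[0, 0, 0.025]}, {"trans":[0, 0, 0.02]}, {"trans":[0, 0, 0.008]}, {}]' 0
python3 to.py -.08 -.107 .145
python3 - <<'E'
from cell import robot, imaging, order
import cv2,numpy as np
a=imaging.snapshot('top')['pixels'][:,:,::-1];b=imaging.snapshot('side')['pixels'][:,:,::-1]
c=np.hstack([a[140:290,260:400],b[175:325,280:420]]);cv2.imwrite('pics/c4.png',cv2.resize(c,None,fx=2.8,fy=2.8,interpolation=2))
E
```

```text
time: 11.3
eef_pos: [0.559, -0.0687, 0.1415]
eef_rot: [-179.7, -0.0, 75.6]
force: [0.4, 0.6, -0.8]
gripper_width: -0.0
grasp_force: 0.0
world [ 0.5874 -0.0753  0.145 ] tool delta [ 0.0007  0.0292 -0.0036] turn -0.04 now own [-0.1092 -0.1077  0.1415] rot [-1.7972e+02 -1.0000e-02  7.5610e+01] t 11.3 F [ 0.4  0.6 -0.8] w -4.615204331449263e-06
```

View pics/c4.png

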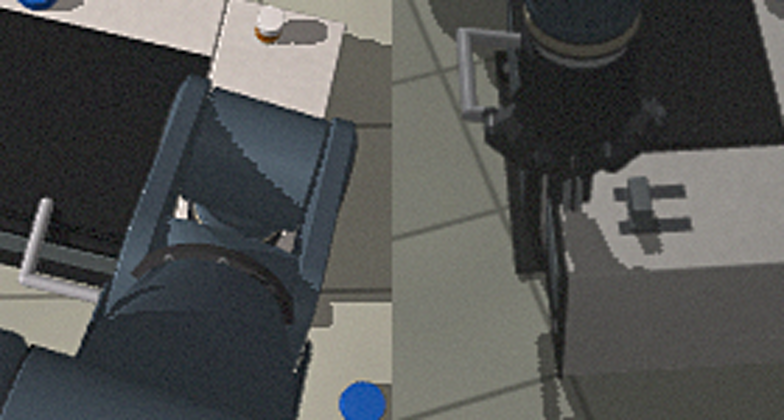

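The fingers at (575,200) are lined up in front of the slide block at (637,200). I'll push it back.

```bash
python3 nudge.py '[{"trans":[0, 0.008, 0]}, {"trans":[0, 0.008, 0]}, {"trans":[0, 0.006, 0]}, {"trans":[0, 0.005, 0]}, {"trans":[0, 0.005, 0]}, {"trans":[0, 0.005, 0]}, {"trans":[0, 0.005, 0]}, {"trans":[0, 0.004, 0]}, {}]'
python3 to.py -.06 -.107 .142
python3 nudge.py '[{"trans":[0, 0.003, 0]}, {"trans":[0, 0.003, 0]}, {}]'
python3 to.py -.06 -.107 .142
```

```text
time: 12.3
eef_pos: [0.6061, -0.0808, 0.1431]
eef_rot: [179.9, -0.0, 75.6]
force: [-0.9, -0.9, 0.3]
gripper_width: 0.0
grasp_force: 0.2
world [ 0.6068 -0.0803  0.142 ] tool delta [0.0007 0.0005 0.0011] turn -0.05 now own [-0.0605 -0.1077  0.1431] rot [ 1.7991e+02 -1.0000e-02  7.5610e+01] t 12.3 F [-0.9 -0.9  0.3] w 1.1540072754029602e-05
time: 12.6
eef_pos: [0.6091, -0.0815, 0.1429]
eef_rot: [-179.7, -0.0, 75.6]
force: [-6.2, 1.3, 3.2]
gripper_width: -0.0006
grasp_force: 2.9
world [ 0.6068 -0.0803  0.142 ] tool delta [ 0.0006 -0.0025  0.001 ] turn -0.02 now own [-0.0575 -0.1076  0.1429] rot [-179.7    -0.     75.63] t 12.6 F [-6.2  1.3  3.2] w -0.0005818241634157459
```

```bash
python3 nudge.py '[{"trans":[0, 0.003, 0]}, {"trans":[0, 0.002, 0]}, {}]'
python3 to.py -.06 -.107 .142
```

```text
time: 12.9
eef_pos: [0.6094, -0.0815, 0.1428]
eef_rot: [-179.1, 0.0, 75.7]
force: [-14.1, 1.7, 9.2]
gripper_width: -0.0002
grasp_force: 7.2
world [ 0.6068 -0.0803  0.142 ] tool delta [ 0.0006 -0.0028  0.0009] turn 0.01 now own [-0.0572 -0.1076  0.1428] rot [-1.791e+02  1.000e-02  7.566e+01] t 12.9 F [-14.1   1.7   9.2] w -0.00021304876653770215
```

The slide is at its stop. Back to the bar.

```bash
python3 nudge.py '[{"trans":[0, -0.02, 0]}, {"trans":[0, -0.01, 0]}, {"trans":[0, 0, -0.03]}, {"trans":[0, 0, -0.04]}, {"trans":[0, 0, -0.02]}, {}]'
python3 nudge.py '[{"trans":[0.03, -0.023, 0]}, {"trans":[0.03, -0.023, 0]}, {"trans":[0.03, -0.023, 0]}, {"trans":[0.028, -0.02, 0]}, {}, {}]' 0.05
python3 to.py -.1755 .010 .138
```

```text
time: 13.5
eef_pos: [0.59, -0.0768, 0.2373]
eef_rot: [179.4, 0.0, 75.6]
force: [0.5, -1.0, -0.5]
gripper_width: 0.0002
grasp_force: 0.0
time: 14.1
eef_pos: [0.5297, 0.0611, 0.2325]
eef_rot: [-180.0, 0.0, 75.7]
force: [0.9, -0.1, -0.4]
gripper_width: 0.0499
grasp_force: 0.0
world [0.5239 0.0617 0.138 ] tool delta [-0.0008 -0.0058  0.0945] turn 0.07 now own [-0.1697  0.0108  0.2325] rot [-1.7999e+02  2.0000e-02  7.5720e+01] t 14.1 F [ 0.9 -0.1 -0.4] w 0.04989325539074153
```

```bash
python3 nudge.py '[{"trans":[0, -0.005, 0.02]}, {"trans":[0, 0, 0.025]}, {"trans":[0, 0, 0.025]}, {"trans":[0, 0, 0.022]}, {}]'
python3 nudge.py '[{}, {}, {}, {}]' 0 25
python3 nudge.py '[{"trans":[0, 0.002, -0.012]}, {"trans":[0, 0.0015, -0.0115]}, {"trans":[0, 0.003, -0.0115]}, {"trans":[0, 0.003, -0.0115]}, {}]'
python3 to.py -.167 .010 .185
```

```text
time: 14.6
eef_pos: [0.5236, 0.0606, 0.1382]
eef_rot: [-179.6, 0.1, 75.5]
force: [-0.5, 0.3, -0.8]
gripper_width: 0.0501
grasp_force: 0.0
time: 15.0
eef_pos: [0.5251, 0.0616, 0.1424]
eef_rot: [179.9, 0.0, 75.6]
force: [-2.6, -0.2, 3.4]
gripper_width: 0.0109
grasp_force: 25.2
time: 15.5
eef_pos: [0.5336, 0.0594, 0.1892]
eef_rot: [-180.0, 0.0, 75.6]
force: [-3.7, -0.8, -1.1]
gripper_width: 0.0107
grasp_force: 24.6
world [0.5321 0.0596 0.185 ] tool delta [-0.0002 -0.0015  0.0042] turn -0.02 now own [-0.1655  0.0102  0.1892] rot [-1.7998e+02  3.0000e-02  7.5630e+01] t 15.5 F [-3.7 -0.8 -1.1] w 0.010663470019776801
```

It opens freely. I'll continue along the arc.

```bash
python3 nudge.py '[{"trans":[0, 0.004, -0.011]}, {"trans":[0, 0.004, -0.011]}, {"trans":[0, 0.005, -0.0107]}, {"trans":[0, 0.005, -0.0107]}, {"trans":[0, 0.006, -0.01]}, {"trans":[0, 0.006, -0.01]}, {}]'
python3 to.py -.136 .010 .25
python3 nudge.py '[{"trans":[0, 0.007, -0.0095]}, {"trans":[0, 0.007, -0.0095]}, {"trans":[0, 0.008, -0.0088]}, {"trans":[0, 0.008, -0.0088]}, {}]'
python3 to.py -.106 .010 .286
```

```text
time: 16.2
eef_pos: [0.561, 0.0522, 0.2521]
eef_rot: [-179.7, 0.1, 75.6]
force: [-7.6, -0.2, 2.5]
gripper_width: 0.0107
grasp_force: 24.6
world [0.5622 0.0519 0.25  ] tool delta [0.     0.0012 0.0021] turn -0.02 now own [-0.1372  0.01    0.2521] rot [-1.7971e+02  6.0000e-02  7.5630e+01] t 16.2 F [-7.6 -0.2  2.5] w 0.010707319349126818
time: 16.7
eef_pos: [0.5893, 0.0448, 0.2896]
eef_rot: [-179.6, 0.1, 75.6]
force: [-11.7, -0.8, 8.5]
gripper_width: 0.011
grasp_force: 25.1
world [0.5912 0.0445 0.286 ] tool delta [0.0002 0.002  0.0036] turn -0.01 now own [-0.1079  0.0098  0.2896] rot [-1.7961e+02  1.0000e-01  7.5640e+01] t 16.7 F [-11.7  -0.8   8.5] w 0.010983973278157711
```

```bash
python3 nudge.py '[{"trans":[0, 0.007, -0.01]}, {"trans":[0, 0.007, -0.009]}, {"trans":[0, 0.0085, -0.009]}, {"trans":[0, 0.009, -0.0075]}, {}, {}]'
python3 to.py -.073 .010 .316
python3 - <<'E'
from cell import robot, imaging, order
import cv2,numpy as np
a=imaging.snapshot('top')['pixels'][:,:,::-1];b=imaging.snapshot('side')['pixels'][:,:,::-1]
c=np.hstack([a[100:300,210:410],b[90:290,240:440]]);cv2.imwrite('pics/c5.png',cv2.resize(c,None,fx=2,fy=2))
E
```

```text
time: 17.3
eef_pos: [0.6249, 0.0355, 0.3221]
eef_rot: [179.8, 0.0, 75.6]
force: [4.6, -3.5, -8.3]
gripper_width: 0.0106
grasp_force: 24.5
world [0.6232 0.0363 0.316 ] tool delta [ 0.0004 -0.0019  0.0061] turn -0.08 now own [-0.0711  0.0096  0.3221] rot [1.7981e+02 5.0000e-02 7.5570e+01] t 17.3 F [ 4.6 -3.5 -8.3] w 0.010595895324689636
```

View pics/c5.png

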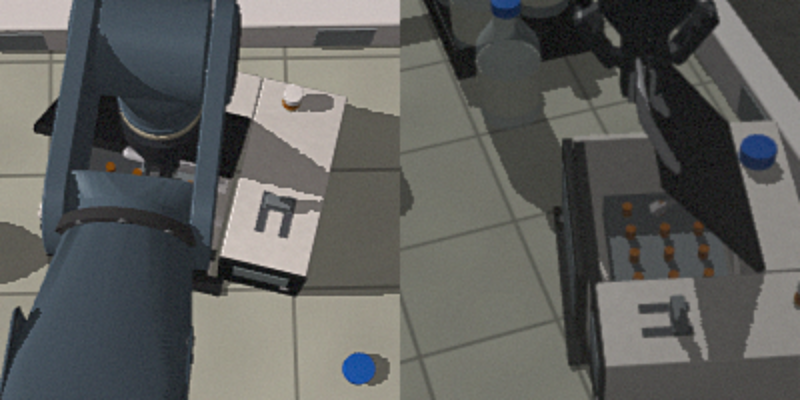

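The side view shows the cover raised about 50° in the fingers, the door flush at (570,250), the slide back and the bystanders in place. I'll let it settle, then hand in.

```bash
python3 nudge.py '[{}, {}, {}, {}]'
python3 -c "
from cell import robot, imaging, order
print(order.sign_off())"
```

```text
time: 17.8
eef_pos: [0.6244, 0.0356, 0.3218]
eef_rot: [179.8, 0.1, 75.6]
force: [5.2, -4.4, -10.2]
gripper_width: 0.0106
grasp_force: 24.4
the job is handed in; nothing more can be done
None
```

I pushed the door shut until it clicked, and a tug showed the catch was holding the cover. I then pushed the release slide to its stop, raised the cover to about 0.9 rad (roughly 53°) and handed in at 17.8 s still gripping it; the sign-off returned no verdict.

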